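# Stow the instrument case and latch the clinic cabinet

### The job

First clear the ledge in front of the open counter cabinet by standing the amber bottle upright in the flat steel tray. Then tip the standing instrument case over the ledge's front edge so that it lies down on the ledge, slide it all the way into the cabinet, and push the door shut until its sprung latch snaps in behind the strike. Do not knock the bottle over or disturb the beaker, the paper carton or the ointment jar.

Things in the scene. Friction and masses are not known exactly. Their poses are not given: they have to be found in the camera images.
- cabinet: Low white steel cabinet fixed on the counter, open front. Origin: on the counter (z 0) under the middle of the doorway; x axis level into the cabinet, y to the hinge side, z up. Side walls 10 thick at x 0 to 180 leave 150 between them (y -75 to 75); floor z 20, back wall at x 170; clear roof z 115 to 120, beginning at x 20. The base projects in front as a ledge (see ledge_edge).
- ledge_edge (a point): Middle of the top front edge of the ledge, at cabinet x = -140, z = 20: the fixed edge the case pivots over. The steel ledge is 170 wide, 20 high, 140 deep to the doorway, and level with the cabinet's floor. Axes as the cabinet's.
- strike (a point): Middle of the top of the fixed steel strike, cabinet x = -21, y = -90, z = 116, on the side of the doorway away from the hinge. It stands forward to cabinet x = -28, y -81 to -100, z 74 to 116.
- door (a joint): Hinge angle in rad: 0 = shut, grows as it opens, 1.57 = straight out to cabinet -x along the +y side of the ledge, stop at 1.85. Light hinge friction (about 0.05 N m), stays where left. White panel 163 wide, 16 thick, z 24 to 118; upright hinge axis at cabinet x = -8, y = 85. Its outer face looks to cabinet -x when shut and to +y when at 1.57.
- door_hinge (a point): Point on the hinge axis, at z = 71, in the middle of the door's thickness. Its axes turn with the door: y runs from the free edge to the hinge, -x is the normal of the outer face.
- door_edge (a point): Point on the door's free edge, on its outer face, z = 71, 163 from the hinge axis. A dark latch case 34 x 40, 6 proud of the outer face, covers it from 126 to 160 from the hinge, z 72 to 112; the rest of the face is plain.
- latch (a joint): Travel of the sprung bolt in m: 0 = fully out, grows as pressed into the door, stop at 0.011. Steel bolt, z 82 to 106, sticks 12 out of the door's free edge, bevelled where it meets the strike. It rides over the strike from about 0.13 rad before shut, is pressed in 8 to 9 and springs back to 0 when the door is shut, which holds it. Spring 2 to 3 N; the door needs about 5 to 15 N.
- case: Aluminium instrument case, plain rounded box 76 (x) x 100 (y) x 150 (z), about 0.75 kg, standing on end on the counter just in front of the ledge's front edge, 15 to 35 from it. Origin: centre of its end that is underneath at the start; z axis along its length, pointing up at the start; its 76 side is roughly along the cabinet's x. Too tall to enter standing; lying on its 100 wide face it is 76 high.
- case_center (a point): Centre of the instrument case. Lying fully in the cabinet it is at cabinet x 75 to 95, z 58.
- bottle: Amber glass bottle, 56 in diameter, 120 tall, about 0.22 kg, upright on the ledge. Straight sides up to 90 above its base, then a shoulder and a white cap 50 in diameter, 16 high, at the top. Origin: centre of its underside; z along its axis.
- tray: Flat open steel tray fixed on the counter, 150 (x) x 200 (y) outside, rim 18 high, walls and floor 5 thick. Origin: centre of its underside. It stands either on the left or on the right of the cabinet.
- tub: White plastic tub 140 x 190 with medicine cartons up to 100 high, fixed on the counter on the side where the tray is not. Origin: centre of its underside. Not used.
- beaker: White plastic beaker, 72 in diameter, 90 tall, loose bystander. Origin: centre of its underside.
- carton: White paper carton 60 x 90 x 70 high, loose bystander. Origin: centre of its underside.
- ointment: White plastic ointment jar, 60 in diameter, 65 tall, loose bystander. Origin: centre of its underside.

How it is judged:
By the outcome, as a careful person would: the job done as asked, in the order asked, and still so for the second after the job is handed in, with the robot touching nothing.
It also fails if it takes over 72 s, if anything falls off the work surface, if the arm or the gripper's body presses on something with over 40 N, if the wrist force passes 120 N, or if a joint passes its speed limit or range.

### The arm

A 6-joint arm with a two-finger parallel gripper is mounted at the origin on the work surface. World frame = base frame: x ahead of the robot, y to its left, z up, the work surface at z = 0. Lengths are in mm, angles in rad, forces in N, time in s.
With the tool pointing down it reaches from about 350 to 975 mm from the base axis. Payload 7.1 kg.
Tool frame: the origin (TCP) lies at the very end of the fingers, on their centre line; the grasp point (between the pads) lies 19 mm behind it; y points along the fingers, z is the direction in which the jaws open and shut, and the axes are right-handed (so a half turn about y gives the same grasp; the last joint's range is limited). The gripper opens to 88 mm and grips with 3 to 60 N. Pads are 20 mm wide; open, the fingers measure 115 mm over their backs; the gripper's body (75 mm by 178 mm) begins 61 mm behind the grasp point.
Start: joints at [-1.16, 0.423, 1.63, -0, 1.089, -0.019], TCP at [260.445, -568.131, 222.675] pointing down, gripper open.
Joint ranges: [-3, 3], [-0.9, 2.11], [0.09, 2.58], [-1.31, 4.45], [0.11, 2.69], [-2.54, 2.54]. Speed limits (rad/s): [2.39, 2.39, 3.01, 3.14, 3.14, 3.14].

### API

Orientations are given as a rotation vector (axis times angle).
In Python, from workcell import ctrl gives the robot as it stands.
- The arm moves only by the shell command python3 -m jog 'ROWS'. ROWS is JSON, a list of rows, each a list of 3 entries, a list of its own where there are three numbers: the opening, from 0 (shut) to 1 (fully open), then the shift along the tool's x, y, z in cm, then the turn, a rotation vector about the tool's x, y, z in rad. In form: [[claw, [dx, dy, dz], [wx, wy, wz]], ...]. A call has 1 to 8 rows; each row is the pose to reach, as a shift and turn from the pose commanded when the call began, along the tool's axes at that moment; what a row does not reach only later rows make up. A row lasts 1/10 s, in which the tool goes at most 50 mm and 8.59 degrees, less where a joint would pass 70% of its speed; a pose out of reach is approached as far as the arm can. A call with a gripper value outside its range is refused whole. The fingers move at their own pace and stop on an object; the grip force is fixed at half the most. Time passes only in rows, so rows that repeat a pose let the fingers close. It gives the time, the measured TCP pose, the force and the opening at its end, in the units of the state.
- ctrl.get_obs(): the state, without advancing time (a new reading comes with each control period).
- ctrl.get_image(name): name is "scene" or "top" or "wrist"; returns a dict with "color" (420x560x3 uint8, red, green, blue), "z_map" (420x560 float32, mm along the optical axis (not along the pixel's ray), 0 where there is no reading), "fx", "fy", "cx", "cy" (pixels), "pose" (4x4, takes a point from camera to world coordinates). Camera axes: x right, y down, z forward; pixel columns grow to the right and rows downward; lengths in mm; the calibration is good to about 2 mm. A picture is of the moment at which its call begins.
- ctrl.close_job(): hands the job in, once; it reports no verdict.
The state is a dict: "t": time; "qpos": joint angles; "qvel": joint speeds; "joint_torque": joint torques, N m; "ee_pos": TCP position; "orientation": TCP orientation; "ft_force": force on the tool from outside, world axes, zero at the start; "moment": the same for the moment, N m; "width": finger opening in mm.
Only numpy, scipy, OpenCV 4.12 (cv2) and the standard library are available. Lean on these libraries where they do the work, as an engineer would, in place of code of your own. Each camera call takes 0.05 s, during which the arm holds its last target.

## Working session

There is one attempt and no reset: what is moved stays moved. The work goes in short steps, Python scripts to look and compute and a shell command to move; the robot and the scene stay as the last step left them, time stands still between calls to the robot, and variables do not carry over. Pictures are saved under pics/ and viewed, and the job is handed in when it is done.

```bash
ls; mkdir -p pics
python3 - <<'E'
from workcell import ctrl
import cv2,numpy as np
print(ctrl.get_obs())
for n in ["scene","top","wrist"]:
    d=ctrl.get_image(n)
    cv2.imwrite(f"pics/{n}0.png",d["color"][:,:,::-1])
    np.savez(f"{n}0.npz",**d)
    print(n,d["fx"],d["cx"],d["cy"],np.round(d["pose"],3).tolist())
E
```

```text
pics
{'t': 0.0, 'qpos': array([-1.15999485e+00,  4.23849159e-01,  1.63068265e+00,  3.56244637e-06,
        1.08859354e+00, -1.90189799e-02]), 'qvel': array([-0.00112573, -0.00103453,  0.00033825, -0.00201851,  0.00059879,
       -0.00068883]), 'joint_torque': array([-2.16960630e-03, -5.44630337e+01, -2.73669237e+01,  6.41964586e-02,
        2.26752344e-02, -1.31184329e-04]), 'ee_pos': array([ 260.23449538, -567.63627124,  221.8993889 ]), 'orientation': array([-0.43336548,  1.98551615, -1.98246197]), 'ft_force': array([-1.61885618, -0.77723959, -0.28226907]), 'moment': array([-0.0262113 ,  0.01031383,  0.03540684]), 'width': 87.64418030536119}
scene 409.81602336821794 288.29640433093624 207.92365499378803 [[-0.401, 0.776, -0.487, 1142.713], [0.916, 0.332, -0.224, 243.463], [-0.012, -0.536, -0.844, 1047.242], [0.0, 0.0, 0.0, 1.0]]
top 457.19465273944746 274.64297510977104 208.78104707193026 [[0.015, -0.998, 0.056, 516.649], [-1.0, -0.014, 0.019, -13.901], [-0.018, -0.057, -0.998, 1316.427], [0.0, 0.0, 0.0, 1.0]]
wrist 298.37329823047867 280.29488499082987 207.17876257057756 [[0.415, -0.881, -0.226, 321.371], [-0.91, -0.402, -0.103, -538.742], [-0.0, 0.248, -0.969, 384.092], [0.0, 0.0, 0.0, 1.0]]
```

View pics/scene0.png

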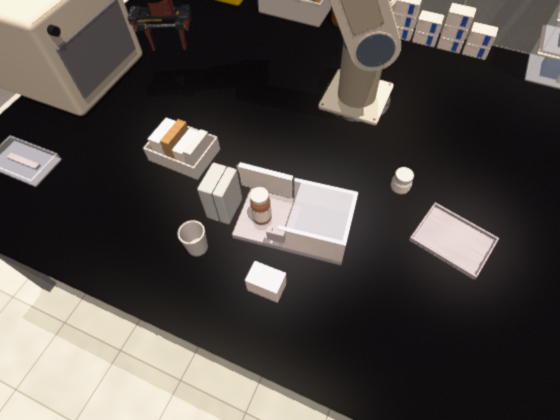

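View pics/top0.png

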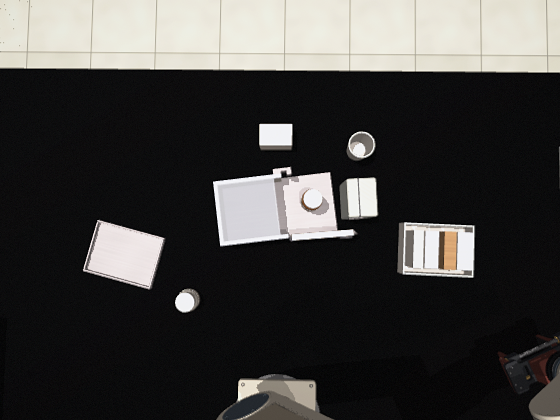

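The scene shows the cabinet with its opening to the image right in the top view (world -y): cabinet at about (250,210), bottle cap (313,199), case (359,198), tray at (124,254), door along (320,235), beaker (361,145), carton (276,137), jar (187,301), tub (437,250). Now I'll measure.

```bash
cat > h.py <<'E'
import numpy as np,cv2
from workcell import ctrl
def cloud(d):
    z=np.asarray(d["z_map"],float);v,u=np.mgrid[:z.shape[0],:z.shape[1]]
    P=np.stack([(u-d["cx"])/d["fx"]*z,(v-d["cy"])/d["fy"]*z,z],-1)
    T=np.asarray(d["pose"]);W=P@T[:3,:3].T+T[:3,3];W[z==0]=np.nan
    return W
def load(n): return dict(np.load(n))
def rect(P):
    r=cv2.minAreaRect(P[:,:2].astype(np.float32)); return r, cv2.boxPoints(r)
E
python3 - <<'E'
from h import *
W=cloud(load("top0.npz"))
Z=W[...,2]
np.set_printoptions(precision=1,suppress=True)
def reg(u0,u1,v0,v1,z0,z1,name):
    w=W[v0:v1,u0:u1].reshape(-1,3); w=w[(w[:,2]>z0)&(w[:,2]<z1)]
    (c,s,a),b=rect(w); print(name,len(w),"c",np.array(c),"s",np.array(s),"a",a,"zmed",np.median(w[:,2])); print(b.tolist() if 0 else np.round(b,1).tolist())
print("table",np.nanmedian(Z[300:330,250:300]), np.nanmedian(Z[90:110,50:150]))
reg(335,385,170,225,140,165,"case")
reg(295,330,182,215,112,150,"cap")
reg(70,175,210,300,10,40,"tray rim")
reg(70,175,210,300,3,10,"tray floor")
reg(275,360,228,245,100,125,"door")
reg(210,292,172,250,100,130,"cabinet")
reg(283,340,170,240,12,30,"ledge")
reg(270,295,160,180,100,130,"strike")
reg(340,380,125,165,80,100,"beaker")
reg(255,297,120,155,60,80,"carton")
reg(170,205,285,318,55,80,"jar")
reg(395,480,218,282,10,110,"tub")
# map of heights
print(Z[165:250:4,210:360:6].round().astype(float))
E
```

```text
table -0.44856664599888063 -0.3116147197031296
case 1158 c [ 617.  -213.4] s [99.9 76.1] a 3.2937209606170654 zmed 149.64025930830235
[[565.0, -178.3000030517578], [569.2999877929688, -254.1999969482422], [669.0999755859375, -248.5], [664.7000122070312, -172.5]]
cap 314 c [611.6 -87.8] s [50.5 49.1] a 46.737796783447266 zmed 139.54689424489607
[[576.4000244140625, -89.30000305175781], [612.0999755859375, -123.0], [646.7999877929688, -86.19999694824219], [611.0, -52.599998474121094]]
tray rim 559 c [455.8 440.9] s [202.9 150.9] a 75.44477844238281 zmed 16.327044240741543
[[357.29998779296875, 361.6000061035156], [503.29998779296875, 323.70001220703125], [554.2999877929688, 520.0999755859375], [408.29998779296875, 558.0]]
tray floor 2653 c [453.8 448.6] s [255.6 302.9] a 0.9788328409194946 zmed 5.070536796071565
[[323.5, 597.7999877929688], [328.6000061035156, 295.0], [584.2000122070312, 299.29998779296875], [579.0, 602.2000122070312]]
door 517 c [ 518.8 -101.2] s [ 31.  216.1] a 0.0865430235862732 zmed 117.87002592684348
[[503.1000061035156, 6.800000190734863], [503.5, -209.3000030517
[... 3832 characters left out ...]
18.  21.  19.  15.  18.  18.  19.  -0. 117.   2.]
 [ -3.  -3. 121. 122. 123. 116. 116. 123. 121. 124. 120. 121.  19.  19.
   22. 114. 120. 119. 120. 115. 121. 120. 119. 118. 105.]
 [ -8.   3. 121. 121. 124. 121. 125. 122. 112. 120. 118. 119. 118. 121.
  119. 116. 115. 119. 114. 113.  -1.   4. 110. 110.   3.]
 [  2.   5. 120. 117. 119. 124. 121. 122.  -2.  -2.  -5.  -1.   4.  -1.
   -3.   1.  -5.  -4.  -2.  -6.  -1.  -1.  -0.   2.  -5.]
 [  0.  -1.  -3.  nan  -0.  -2.   2.   3.   1.  -5.   2.  -1.  -3.  -4.
    1.  -3.  -0.  -0.  -2.   2.  -0.  -2.  -2.  -2.   1.]
 [ -4.   0.   1.   1.  -1.  -0.  -4.  -3.  -1.  -1.  -1.  -4.   1.  -4.
    2.   1.   1.   1.  -2.   2.   2.  -0.   1.   1.   0.]]
```

Run:
```python
from h import *
d=load("top0.npz")
im=d["color"][110:270,200:400,::-1]
cv2.imwrite("pics/topcrop.png",cv2.resize(im,(800,640))[:600])
```

```text
(no output)
```

View pics/topcrop.png

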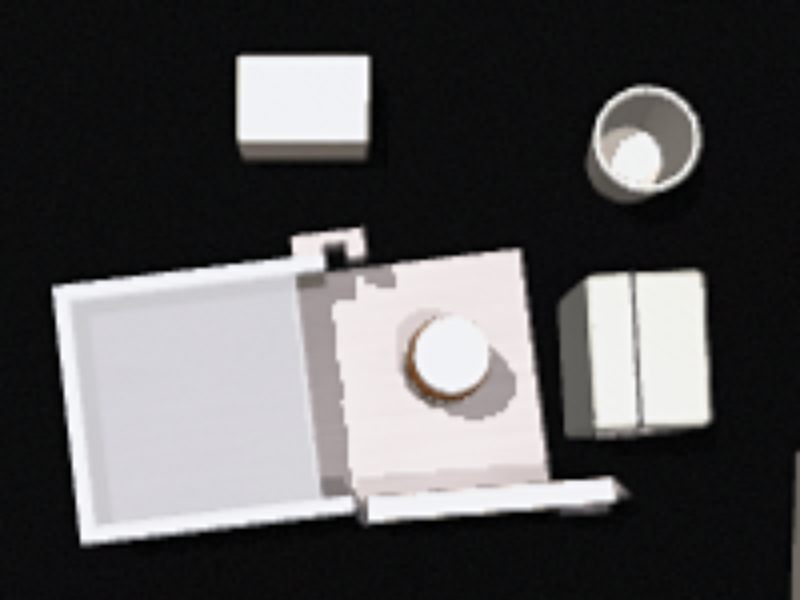

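Run:
```python
from h import *
np.set_printoptions(precision=1,suppress=True)
d=load("top0.npz");W=cloud(d);Z=W[...,2]
def rectmask(m):
    m=cv2.morphologyEx(m.astype(np.uint8),cv2.MORPH_OPEN,np.ones((3,3)))
    n,l,s,c=cv2.connectedComponentsWithStats(m);k=1+np.argmax(s[1:,4]);m=l==k
    P=W[m];return P
# cabinet outer edges, fit lines to outline points by hue: back edge (max y), hinge side (min x), strike side (max x)
m=np.zeros(Z.shape,bool);m[165:250,205:290]=1
P=W[m&(Z>105)&(Z<130)]
P=P[(P[:,1]<200)]
def line(pts): 
    vx,vy,x0,y0=cv2.fitLine(pts.astype(np.float32),cv2.DIST_HUBER,0,.01,.01).ravel(); return np.array([x0,y0]),np.degrees(np.arctan2(vy,vx))
ys=np.arange(-10,150,6)
lo=[];hi=[]
for y in ys:
    q=P[abs(P[:,1]-y)<4]; lo.append([q[:,0].min(),y]); 
    if y>10: hi.append([q[:,0].max(),y])
xs=np.arange(510,670,6);bk=[]
for x in xs:
    q=P[abs(P[:,0]-x)<4]; bk.append([x,q[:,1].max()])
for n,p in (("hinge side",lo),("strike side",hi),("back",bk)):print(n,line(np.array(p)))
# ledge front edge
m=np.zeros(Z.shape,bool);m[165:232,283:345]=1
col=d["color"].astype(int).sum(-1)
P=W[m&(Z>11)&(Z<30)]
fr=[[x,P[abs(P[:,0]-x)<4][:,1].min()] for x in np.arange(545,680,6)]
print("front",line(np.array(fr)),np.array(fr)[::4])
sd=[[P[abs(P[:,1]-y)<4][:,0].max(),y] for y in np.arange(-145,-30,6)]
print("side",line(np.array(sd)))
# door
m=np.zeros(Z.shape,bool);m[226:246,290:360]=1
P=W[m&(Z>100)&(Z<130)]
print("door",line(P),P[:,1].min(),P[:,1].max(),rect(P))
```

```text
hinge side (array([500.6,  55.4], dtype=float32), np.float32(-82.495445))
strike side (array([667. ,  82.6], dtype=float32), np.float32(-82.04064))
back (array([589.2, 163.8], dtype=float32), np.float32(7.521099))
front (array([ 611.2, -175.7], dtype=float32), np.float32(3.885605)) [[ 545.  -164. ]
 [ 569.  -180.7]
 [ 593.  -177.6]
 [ 617.  -175.7]
 [ 641.  -174.4]
 [ 665.  -174.2]]
side (array([690.2, -89.4], dtype=float32), np.float32(-82.37817))Traceback (most recent call last):
  File "<stdin>", line 34, in <module>
  File "<stdin>", line 13, in line
ValueError: too many values to unpack (expected 4)
```

```bash
cat >> h.py <<'E'
TH=np.radians(97.65)
cu=np.array([np.cos(TH),np.sin(TH)]);cv_=np.array([-np.sin(TH),np.cos(TH)])
O=-96.6*cu-587.7*cv_
def cab(x,y,z): 
    p=O+x*cu+y*cv_; return np.array([p[0],p[1],z])
def tocab(p):
    p=np.asarray(p,float);q=p[...,:2]-O;return np.stack([q@cu,q@cv_,p[...,2]],-1)
def proj(d,p):
    T=np.linalg.inv(d["pose"]);q=T[:3,:3]@p+T[:3,3];return np.array([q[0]/q[2]*d["fx"]+d["cx"],q[1]/q[2]*d["fy"]+d["cy"]])
def draw(im,d,pts,s,off,c=(0,0,255)):
    q=[tuple(np.round((proj(d,p)-off+.5)*s).astype(int).tolist()) for p in pts]
    for a,b in zip(q,q[1:]): cv2.line(im,a,b,c,1,cv2.LINE_AA)
E
python3 - <<'E'
from h import *
np.set_printoptions(precision=1,suppress=True)
print("O",O)
for n,(u0,v0,w,h,s) in {"top":(200,110,200,150,4),"scene":(170,140,210,150,3.8)}.items():
    d=load(n+"0.npz");im=cv2.resize(d["color"][v0:v0+h,u0:u0+w,::-1].copy(),None,fx=s,fy=s)
    off=np.array([u0,v0])
    draw(im,d,[cab(0,85,120),cab(180,85,120),cab(180,-85,120),cab(0,-85,120)],s,off)
    draw(im,d,[cab(0,85,20),cab(-140,85,20),cab(-140,-85,20),cab(0,-85,20)],s,off)
    draw(im,d,[cab(-28,-81,116),cab(-28,-100,116),cab(0,-100,116)],s,off,(0,200,0))
    cv2.imwrite(f"pics/{n}_ov.png",im)
E
```

```text
O [595.3 -17.5]
```

View pics/top_ov.png

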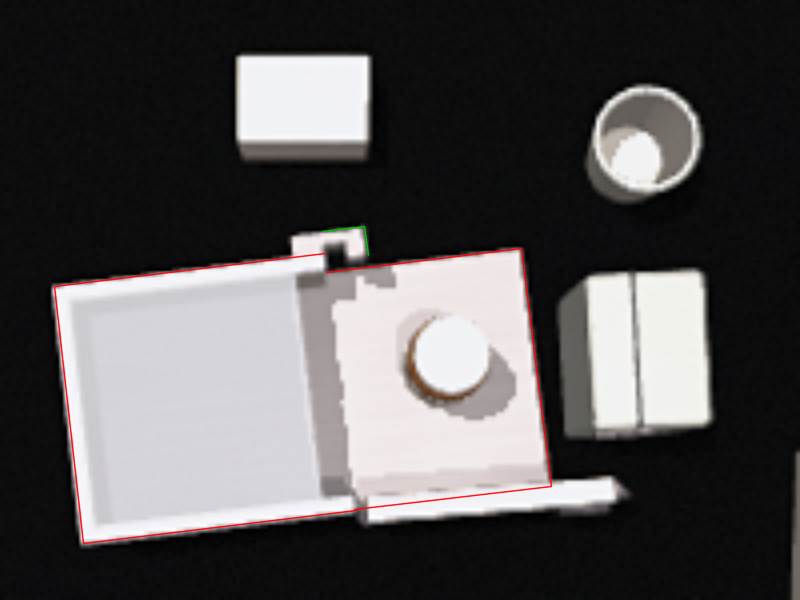

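View pics/scene_ov.png

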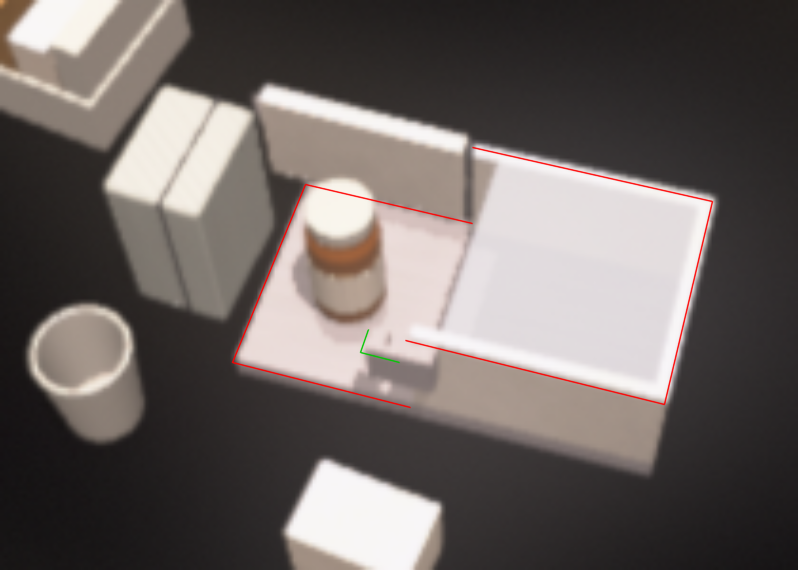

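```bash
cat >> h.py <<'E'
from scipy.spatial.transform import Rotation as R
np.set_printoptions(precision=3,suppress=True)
def go(pos=None,jaw=None,down=True):
    """shift (cm) and turn in tool axes to TCP pos with tool pointing down, jaw (tool z) along jaw (2d world)"""
    o=ctrl.get_obs();Rc=R.from_rotvec(o["orientation"]);p=o["ee_pos"]
    if jaw is not None:
        z=np.array([jaw[0],jaw[1],0.]);z/=np.linalg.norm(z);y=np.array([0,0,-1.]);x=np.cross(y,z)
        c=[R.from_matrix(np.stack([s*x,y,s*z],1)) for s in (1,-1)]
        t=min([(Rc.inv()*k).as_rotvec() for k in c],key=np.linalg.norm)
    else: t=None
    if pos is not None: print("shift",Rc.inv().apply(np.asarray(pos)-p)/10)
    if t is not None: print("turn",t)
    print("t",o["t"],"p",p,"F",o["ft_force"],"w",o["width"],"q",o["qpos"]); print("axes x,y,z cols\n",Rc.as_matrix())
E
python3 - <<'E'
from h import *
print("bottle cab",tocab([611.6,-87.8,20]),"case cab",tocab([617,-213.4,0]))
print("cu",cu,"cv",cv_)
go([611.6,-87.8,200],jaw=cv_)
E
```

```text
bottle cab [-71.836  -6.769  20.   ] case cab [-197.037    4.6      0.   ]
cu [-0.133  0.991] cv [-0.991 -0.133]
shift [-51.936   2.243 -28.99 ]
turn [ 0.001 -1.275 -0.001]
t 0.15 p [ 260.29  -567.766  222.094] F [ 0.767  0.59  -0.121] w 87.43552678120588 q [-1.16   0.424  1.63  -0.     1.089 -0.019]
axes x,y,z cols
 [[-0.909 -0.     0.417]
 [-0.417  0.001 -0.909]
 [-0.    -1.    -0.001]]
```

```bash
R='[1,[-51.9,2.2,-29.0],[0,-1.275,0]]'; python3 -m jog '[[1,[-51.9,2.2,-29.0],[0,-1.275,0]],[1,[-51.9,2.2,-29.0],[0,-1.275,0]],[1,[-51.9,2.2,-29.0],[0,-1.275,0]],[1,[-51.9,2.2,-29.0],[0,-1.275,0]],[1,[-51.9,2.2,-29.0],[0,-1.275,0]],[1,[-51.9,2.2,-29.0],[0,-1.275,0]],[1,[-51.9,2.2,-29.0],[0,-1.275,0]],[1,[-51.9,2.2,-29.0],[0,-1.275,0]]]'; python3 -c "
from h import *
go([611.6,-87.8,200],jaw=cv_)"
```

```text
t: 0.95
ee_pos: [497.2, -243.6, 207.8]
orientation: [-1.239, 1.161, -1.161]
ft_force: [0.1, -1.1, 0.3]
width: 88.0
shift [-14.806   0.776  12.43 ]
turn [ 0.    -0.068 -0.   ]
t 0.95 p [ 497.206 -243.638  207.768] F [ 0.15  -1.145  0.259] w 88.04288226291752 q [-0.477  0.338  1.801 -0.     1.003 -0.542]
axes x,y,z cols
 [[ 0.065 -0.     0.998]
 [-0.998  0.     0.065]
 [-0.    -1.    -0.   ]]
```

```bash
python3 -m jog '[[1,[-14.8,0.8,12.4],[0,-0.068,0]],[1,[-14.8,0.8,12.4],[0,-0.068,0]],[1,[-14.8,0.8,12.4],[0,-0.068,0]],[1,[-14.8,0.8,12.4],[0,-0.068,0]],[1,[-14.8,0.8,12.4],[0,-0.068,0]],[1,[-14.8,0.8,12.4],[0,-0.068,0]]]'; python3 -c "
from h import *
d=ctrl.get_image('wrist');cv2.imwrite('pics/w1.png',d['color'][:,:,::-1])
W=cloud(d);m=(W[...,2]>130)&(W[...,2]<150);c=tocab(W)
m&=(abs(c[...,0]+72)<45)&(abs(c[...,1]+7)<45)
print(m.sum(),rect(W[m])[0],np.median(W[m][:,2]))
go([611.6,-87.8,71],jaw=cv_)"
```

```text
t: 1.55
ee_pos: [611.3, -89.6, 199.3]
orientation: [-1.268, 1.114, -1.113]
ft_force: [0.0, -0.0, -1.1]
width: 88.0
3131 ((610.4793701171875, -86.11275482177734), (48.89262771606445, 48.68917465209961), 57.4859619140625) 140.11575550274546
shift [-0.266 12.841  0.134]
turn [ 0.001 -0.006 -0.   ]
t 1.6 p [610.778 -90.593 199.41 ] F [0.363 0.01  0.177] w 88.11618894788442 q [-0.166  0.439  1.664 -0.     1.039 -0.294]
axes x,y,z cols
 [[ 0.127 -0.001  0.992]
 [-0.992 -0.     0.127]
 [-0.    -1.    -0.001]]
```

View pics/w1.png

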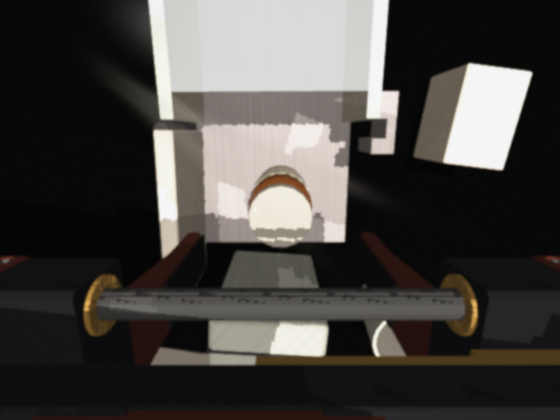

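The wrist view shows the cap centred at (280,215) between the fingers. Descend and grip.

```bash
python3 -m jog '[[1,[-0.4,4,0.1],[0,0,0]],[1,[-0.4,8,0.1],[0,0,0]],[1,[-0.4,11,0.1],[0,0,0]],[1,[-0.4,12.8,0.1],[0,0,0]],[1,[-0.4,12.8,0.1],[0,0,0]],[1,[-0.4,12.8,0.1],[0,0,0]]]'; python3 -m jog '[[0,[0,0,0],[0,0,0]],[0,[0,0,0],[0,0,0]],[0,[0,0,0],[0,0,0]],[0,[0,0,0],[0,0,0]],[0,[0,0,0],[0,0,0]],[0,[0,0,0],[0,0,0]],[0,[0,0,0],[0,0,0]]]'
```

```text
t: 2.2
ee_pos: [611.5, -87.6, 72.3]
orientation: [-1.266, 1.117, -1.116]
ft_force: [-0.0, 0.7, 0.7]
width: 87.5
t: 2.9
ee_pos: [612.1, -86.4, 72.3]
orientation: [-1.267, 1.115, -1.115]
ft_force: [-1.8, -0.2, 5.8]
width: 55.7
```

```bash
python3 -m jog '[[0,[0,-1,0],[0,0,0]],[0,[0,-3,0],[0,0,0]],[0,[0,-6,0],[0,0,0]],[0,[0,-9,0],[0,0,0]],[0,[0,-12,0],[0,0,0]],[0,[0,-14,0],[0,0,0]],[0,[0,-14.5,0],[0,0,0]]]'; python3 -c "
from h import *
a=np.radians(75.44)
go([455.8,440.9,215],jaw=[np.cos(.71),np.sin(.71)])"
```

```text
t: 3.6
ee_pos: [613.3, -86.4, 219.8]
orientation: [-1.264, 1.111, -1.118]
ft_force: [-0.5, 0.4, -1.5]
width: 55.4
shift [-54.306   0.377  -8.938]
turn [-0.004 -0.583  0.002]
t 3.6 p [613.279 -86.449 219.804] F [-0.467  0.416 -1.525] w 55.449240823781075 q [-0.159  0.416  1.648  0.     1.073 -0.286]
axes x,y,z cols
 [[ 0.127  0.004  0.992]
 [-0.992 -0.001  0.127]
 [ 0.001 -1.     0.004]]
```

```bash
python3 -m jog '[[0,[-1.5,0.0,-0.2],[0,-0.02,0]],[0,[-4.5,0.0,-0.7],[0,-0.05,0]],[0,[-9,0.1,-1.5],[0,-0.1,0]],[0,[-13.5,0.1,-2.2],[0,-0.15,0]],[0,[-18,0.1,-3],[0,-0.2,0]],[0,[-22.5,0.2,-3.7],[0,-0.25,0]],[0,[-27,0.2,-4.5],[0,-0.3,0]],[0,[-31.5,0.2,-5.2],[0,-0.35,0]]]'; python3 -c "
from h import *
go([455.8,440.9,215],jaw=[np.cos(.71),np.sin(.71)])"
```

```text
t: 4.4
ee_pos: [517.8, 221.4, 213.0]
orientation: [-1.402, 0.851, -0.847]
ft_force: [1.0, 0.3, -1.5]
width: 55.7
shift [-22.326  -0.202   4.643]
turn [ 0.003 -0.23  -0.001]
t 4.4 p [517.758 221.439 213.008] F [ 0.985  0.271 -1.47 ] w 55.69365899464544 q [ 0.383  0.346  1.774  0.     1.024 -0.098]
axes x,y,z cols
 [[ 0.462 -0.003  0.887]
 [-0.887 -0.001  0.462]
 [-0.001 -1.    -0.003]]
```

```bash
python3 -m jog '[[0,[-4.2,0,0.9],[0,-0.04,0]],[0,[-8.4,0,1.8],[0,-0.08,0]],[0,[-12.6,0,2.6],[0,-0.12,0]],[0,[-16.5,0,3.4],[0,-0.16,0]],[0,[-19.5,0,4.1],[0,-0.2,0]],[0,[-21.3,0,4.5],[0,-0.23,0]],[0,[-21.8,0,4.6],[0,-0.23,0]],[0,[-21.8,0,4.6],[0,-0.23,0]]]'; python3 -c "
from h import *
d=ctrl.get_image('top');cv2.imwrite('pics/t2.png',d['color'][150:,:350,::-1])
go([455.8,440.9,58],jaw=[np.cos(.71),np.sin(.71)])"
```

```text
t: 5.2
ee_pos: [460.5, 434.0, 213.9]
orientation: [-1.465, 0.675, -0.674]
ft_force: [-1.3, 0.1, -1.4]
width: 55.7
shift [-0.917 15.614  0.122]
turn [ 0.002 -0.004  0.   ]
t 5.25 p [460.975 433.343 214.146] F [ 0.231 -0.363 -1.572] w 55.964110053167666 q [ 0.736  0.444  1.618 -0.     1.081  0.03 ]
axes x,y,z cols
 [[ 0.649 -0.001  0.761]
 [-0.761 -0.001  0.649]
 [ 0.    -1.    -0.002]]
```

View pics/t2.png

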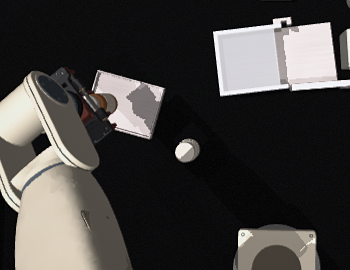

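```bash
python3 -m jog '[[0,[-0.3,3,0],[0,0,0]],[0,[-0.6,6,0.1],[0,0,0]],[0,[-0.9,9,0.1],[0,0,0]],[0,[-0.9,12,0.1],[0,0,0]],[0,[-0.9,14,0.1],[0,0,0]],[0,[-0.9,14.8,0.1],[0,0,0]],[0,[-0.9,15.2,0.1],[0,0,0]],[0,[-0.9,15.2,0.1],[0,0,0]]]'; python3 -m jog '[[0,[0,0.2,0],[0,0,0]],[0,[0,0.4,0],[0,0,0]],[0,[0,0.4,0],[0,0,0]]]'
```

```text
t: 6.05
ee_pos: [456.8, 441.4, 63.3]
orientation: [-1.463, 0.675, -0.675]
ft_force: [-0.8, -0.7, -1.4]
width: 55.6
t: 6.35
ee_pos: [456.3, 442.0, 59.4]
orientation: [-1.463, 0.674, -0.675]
ft_force: [-0.4, -0.9, -1.7]
width: 55.5
```

```bash
python3 -m jog '[[0,[0,0.1,0],[0,0,0]],[0,[0,0.2,0],[0,0,0]],[0,[0,0.2,0],[0,0,0]]]'; python3 -m jog '[[0,[0,0.1,0],[0,0,0]],[0,[0,0.1,0],[0,0,0]]]'
```

```text
t: 6.65
ee_pos: [456.3, 442.0, 57.4]
orientation: [-1.463, 0.674, -0.675]
ft_force: [-0.9, -0.3, 3.4]
width: 55.6
t: 6.85
ee_pos: [456.3, 442.0, 57.3]
orientation: [-1.463, 0.674, -0.675]
ft_force: [-3.4, -3.2, 11.5]
width: 56.0
```

Contact with the tray floor. Release slowly and rise.

```bash
python3 -m jog '[[0.75,[0,-0.1,0],[0,0,0]],[0.9,[0,-0.1,0],[0,0,0]],[1,[0,-0.1,0],[0,0,0]],[1,[0,-0.1,0],[0,0,0]],[1,[0,-0.1,0],[0,0,0]]]'; python3 -m jog '[[1,[0,-2,0],[0,0,0]],[1,[0,-5,0],[0,0,0]],[1,[0,-9,0],[0,0,0]],[1,[0,-14,0],[0,0,0]],[1,[0,-18,0],[0,0,0]],[1,[0,-20,0],[0,0,0]]]'
python3 -c "
from h import *
d=ctrl.get_image('scene');cv2.imwrite('pics/s3.png',d['color'][100:,:,::-1])
go([560,-300,258],jaw=cu)"
```

```text
t: 7.35
ee_pos: [456.1, 441.8, 56.6]
orientation: [-1.464, 0.675, -0.675]
ft_force: [0.3, 0.3, -0.5]
width: 87.3
t: 7.95
ee_pos: [457.3, 442.9, 261.3]
orientation: [-1.458, 0.672, -0.676]
ft_force: [0.9, -0.3, -0.2]
width: 87.9
shift [ 63.158   0.161 -40.554]
turn [-0.008 -0.997  0.004]
t 8.0 p [458.073 443.6   263.379] F [-0.03   0.854  2.113] w 87.8423657672347 q [ 0.751  0.397  1.571 -0.     1.166  0.044]
axes x,y,z cols
 [[ 0.65   0.006  0.76 ]
 [-0.76   0.006  0.65 ]
 [-0.    -1.     0.009]]
```

View pics/s3.png

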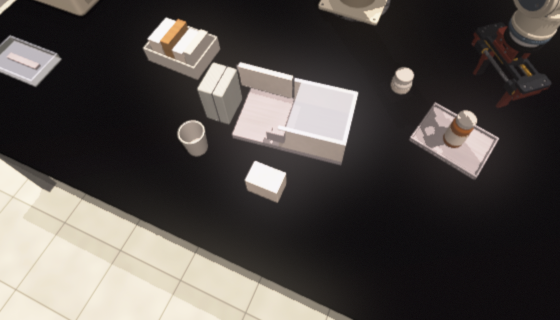

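The bottle stands upright in the tray at about (458,130) in this crop. Next I go behind the case with two fingers, to square it to the ledge and slide it up.

```bash
python3 -c "
from h import *
print(cab(-285,5,260));go(cab(-285,5,260),jaw=cv_)"
python3 -m jog '[[0.6,[8,0,-3.6],[0,0.1,0]],[0.6,[16,0,-7.2],[0,0.2,0]],[0.6,[24,0,-11],[0,0.3,0]],[0.6,[32,0,-14.5],[0,0.4,0]],[0.6,[40,0,-18],[0,0.5,0]],[0.6,[48,0,-22],[0,0.55,0]],[0.6,[56,0,-25],[0,0.58,0]],[0.6,[56,0,-25],[0,0.58,0]]]'
python3 -c "
from h import *
go(cab(-285,5,200),jaw=cv_)"
```

```text
[ 628.313 -300.634  260.   ]
shift [ 67.643   0.004 -35.4  ]
turn [-0.008  0.573 -0.003]
t 8.0 p [458.073 443.6   263.379] F [-0.03   0.854  2.113] w 87.8423657672347 q [ 0.751  0.397  1.571 -0.     1.166  0.044]
axes x,y,z cols
 [[ 0.65   0.006  0.76 ]
 [-0.76   0.006  0.65 ]
 [-0.    -1.     0.009]]
t: 8.8
ee_pos: [568.0, 55.8, 256.0]
orientation: [-1.267, 1.117, -1.115]
ft_force: [0.3, 1.3, 0.5]
width: 52.5
shift [36.117  5.598  1.505]
turn [ 0.001 -0.007 -0.   ]
t 8.8 p [568.013  55.775 256.036] F [0.295 1.291 0.509] w 52.49770354478837 q [ 0.077  0.307  1.721  0.     1.115 -0.049]
axes x,y,z cols
 [[ 0.126 -0.001  0.992]
 [-0.992 -0.     0.126]
 [-0.    -1.    -0.001]]
```

```bash
python3 -m jog '[[0.6,[5,1,0.2],[0,0,0]],[0.6,[10,2,0.5],[0,0,0]],[0.6,[15,3,0.8],[0,0,0]],[0.6,[20,3.5,1],[0,0,0]],[0.6,[25,4.5,1.2],[0,0,0]],[0.6,[30,5,1.4],[0,0,0]],[0.6,[35,5.5,1.5],[0,0,0]],[0.6,[36,5.6,1.5],[0,0,0]]]'
python3 -m jog '[[0.6,[0,0,0],[0,0,0]]]'
python3 -c "
from h import *
go(cab(-285,5,80),jaw=cv_)
d=ctrl.get_image('top');cv2.imwrite('pics/t4.png',cv2.resize(d['color'][110:270,250:450,::-1],None,fx=3,fy=3))"
```

```text
t: 9.6
ee_pos: [628.0, -301.8, 198.8]
orientation: [-1.266, 1.118, -1.117]
ft_force: [0.0, 0.8, 0.6]
width: 53.0
t: 9.7
ee_pos: [627.9, -299.2, 199.2]
orientation: [-1.266, 1.119, -1.116]
ft_force: [-1.0, 1.0, -0.3]
width: 52.8
shift [ 0.164 11.918  0.046]
turn [ 0.002 -0.01  -0.001]
t 9.7 p [ 627.852 -299.161  199.185] F [-0.966  1.02  -0.261] w 52.80556249114813 q [-0.462  0.551  1.476  0.     1.116 -0.586]
axes x,y,z cols
 [[ 0.124 -0.002  0.992]
 [-0.992  0.001  0.124]
 [-0.001 -1.    -0.002]]
```

View pics/t4.png

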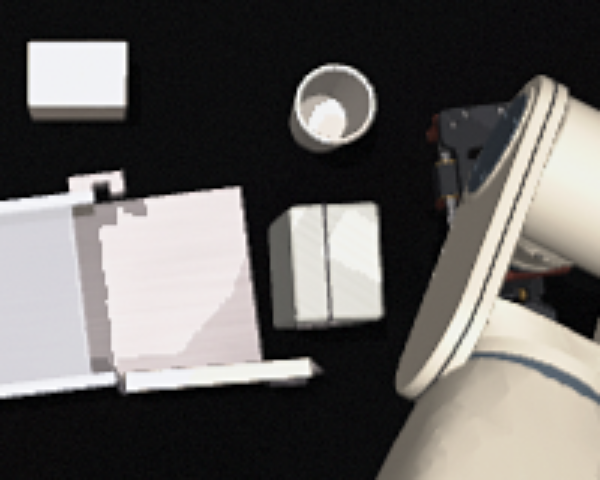

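```bash
python3 -m jog '[[0.6,[0.1,4,0],[0,-0.01,0]],[0.6,[0.1,8,0],[0,-0.01,0]],[0.6,[0.1,11,0],[0,-0.01,0]],[0.6,[0.1,11.9,0],[0,-0.01,0]],[0.6,[-1,11.9,0],[0,-0.01,0]],[0.6,[-2,11.9,0],[0,-0.01,0]],[0.6,[-3,11.9,0],[0,-0.01,0]],[0.6,[-3,11.9,0],[0,-0.01,0]]]'
python3 -m jog '[[0.6,[-0.3,0,0],[0,0,0]],[0.6,[-0.6,0,0],[0,0,0]],[0.6,[-0.9,0,0],[0,0,0]],[0.6,[-1.2,0,0],[0,0,0]]]'
python3 -c "
from h import *
print(tocab(ctrl.get_obs()['ee_pos']))"
```

```text
t: 10.55
ee_pos: [625.5, -266.0, 83.7]
orientation: [-1.271, 1.105, -1.108]
ft_force: [-0.1, -1.0, -0.1]
width: 52.9
t: 10.95
ee_pos: [623.9, -256.3, 82.3]
orientation: [-1.27, 1.106, -1.11]
ft_force: [1.5, -4.4, 0.7]
width: 52.7
[-240.462    3.498   82.333]
```

```bash
python3 -m jog '[[0.6,[-0.3,0,0],[0,0,0]],[0.6,[-0.6,0,0],[0,0,0]],[0.6,[-0.8,0,0],[0,0,0]],[0.6,[-0.8,0,0],[0,0,0]]]'
python3 -c "
from h import *
print(tocab(ctrl.get_obs()['ee_pos']))
d=ctrl.get_image('scene');cv2.imwrite('pics/s5.png',cv2.resize(d['color'][140:270,160:320,::-1],None,fx=4,fy=4))
d=ctrl.get_image('top');cv2.imwrite('pics/t5.png',cv2.resize(d['color'][110:270,250:450,::-1],None,fx=3,fy=3))"
```

```text
t: 11.35
ee_pos: [622.6, -248.6, 82.5]
orientation: [-1.271, 1.106, -1.109]
ft_force: [2.1, -5.2, 2.7]
width: 52.5
[-232.679    3.78    82.508]
```

View pics/s5.png

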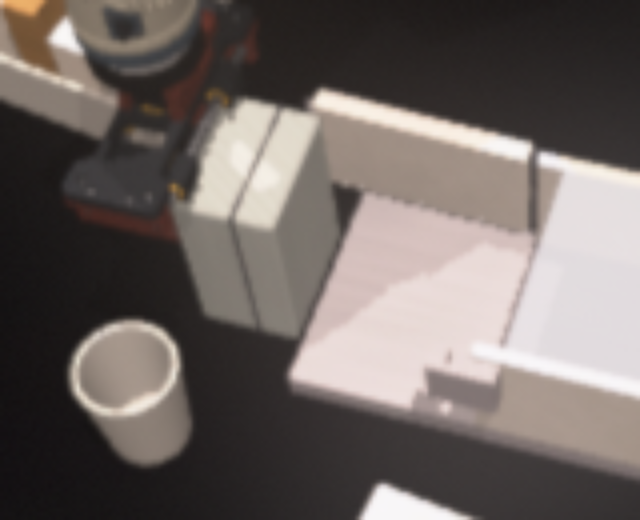

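View pics/t5.png

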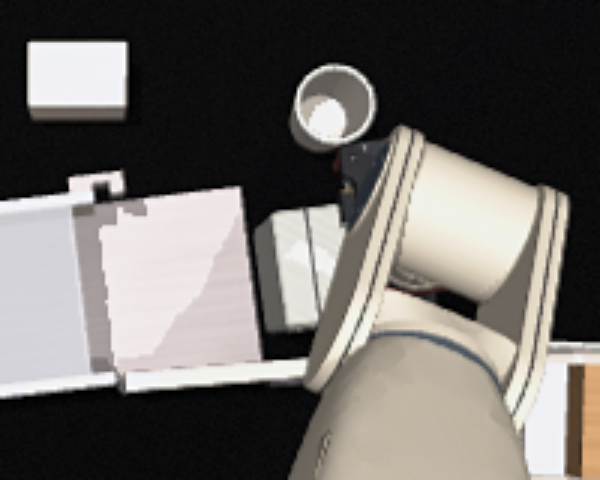

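Case is sliding and squaring up (top view: case at (285,270) parallel to the ledge edge at (253,275)). I'll keep pushing until it touches the ledge.

```bash
python3 -m jog '[[0.6,[-0.3,0,0],[0,0,0]],[0.6,[-0.5,0,0],[0,0,0]],[0.6,[-0.5,0,0],[0,0,0]]]'
python3 -m jog '[[0.6,[-0.2,0,0],[0,0,0]],[0.6,[-0.4,0,0],[0,0,0]],[0.6,[-0.4,0,0],[0,0,0]]]'
python3 -c "
from h import *
print(tocab(ctrl.get_obs()['ee_pos']))
d=ctrl.get_image('top');c=tocab(cloud(d))
m=(c[...,2]>143)&(c[...,2]<156)&(abs(c[...,1])<60)&(c[...,0]>-215)&(c[...,0]<-130)
print(m.sum(),[np.percentile(c[m][:,0][abs(c[m][:,1]-y)<8],98) for y in (-35,-15,10,35)])
cv2.imwrite('pics/t6.png',cv2.resize(d['color'][110:270,250:450,::-1],None,fx=3,fy=3))"
```

```text
t: 11.75
ee_pos: [621.8, -243.7, 82.5]
orientation: [-1.272, 1.106, -1.109]
ft_force: [1.1, -5.3, 2.6]
width: 52.6
t: 12.05
ee_pos: [621.3, -239.8, 82.5]
orientation: [-1.272, 1.106, -1.109]
ft_force: [2.0, -4.8, 2.4]
width: 52.7
[-223.757    3.839   82.5  ]
721 [np.float64(-138.81142727481722), np.float64(-139.13985372480894), np.float64(-138.702990487806), np.float64(-138.56342014719604)]
```

View pics/t6.png

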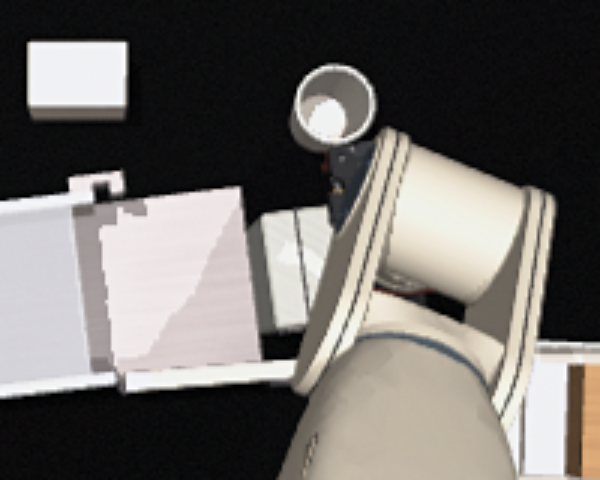

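Case is flush with the ledge, square to it. Back off, rise to 120 and tip.

```bash
python3 -m jog '[[0.6,[0.6,0,0],[0,0,0]],[0.6,[0.6,-2,0],[0,0,0]],[0.6,[0.6,-4,0],[0,0,0]],[0.6,[0.6,-4,0],[0,0,0]]]'
python3 -m jog '[[0.6,[-0.6,0,0],[0,0,0]],[0.6,[-1,0,0],[0,0,0]],[0.6,[-1.4,0,0],[0,0,0]],[0.6,[-1.8,0,0],[0,0,0]],[0.6,[-2.2,0,0],[0,0,0]],[0.6,[-2.6,0,0],[0,0,0]],[0.6,[-2.6,0,0],[0,0,0]]]'
python3 -c "
from h import *
print(tocab(ctrl.get_obs()['ee_pos']))
d=ctrl.get_image('scene');cv2.imwrite('pics/s7.png',cv2.resize(d['color'][140:270,160:320,::-1],None,fx=4,fy=4))"
```

```text
t: 12.5
ee_pos: [622.6, -245.1, 123.8]
orientation: [-1.27, 1.106, -1.109]
ft_force: [0.7, -0.6, -0.1]
width: 52.8
t: 13.2
ee_pos: [618.8, -219.4, 122.0]
orientation: [-1.271, 1.106, -1.109]
ft_force: [1.4, -4.8, 4.7]
width: 52.7
[-203.253    3.623  121.985]
```

View pics/s7.png

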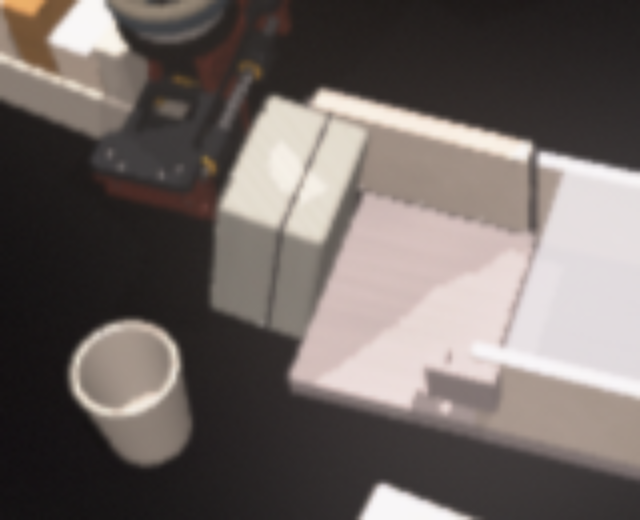

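```bash
python3 -m jog '[[0.6,[-0.4,0,0],[0,0,0]],[0.6,[-0.8,0,0],[0,0,0]],[0.6,[-1.2,0,0],[0,0,0]],[0.6,[-1.6,0,0],[0,0,0]],[0.6,[-2,0,0],[0,0,0]],[0.6,[-2.4,0,0],[0,0,0]],[0.6,[-2.6,0,0],[0,0,0]],[0.6,[-2.6,0,0],[0,0,0]]]'
python3 -c "
from h import *
print(tocab(ctrl.get_obs()['ee_pos']))
d=ctrl.get_image('scene');cv2.imwrite('pics/s8.png',cv2.resize(d['color'][140:270,160:320,::-1],None,fx=4,fy=4))"
```

```text
t: 14.05
ee_pos: [613.9, -192.5, 121.0]
orientation: [-1.272, 1.109, -1.106]
ft_force: [1.1, 0.3, 0.1]
width: 52.3
[-175.894    4.876  120.988]
```

View pics/s8.png

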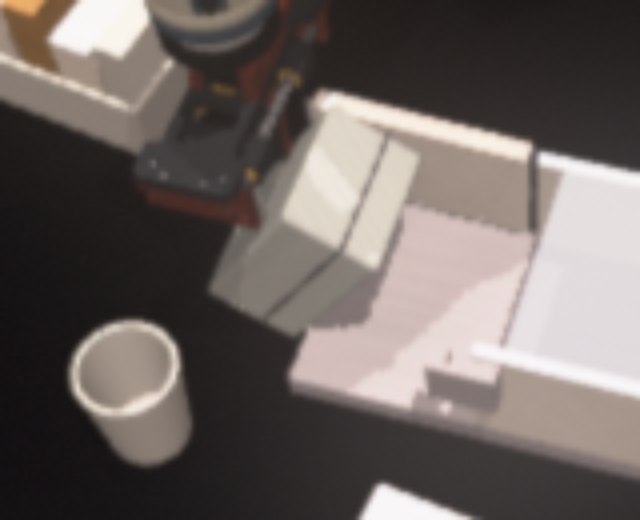

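Case is past balance and leaning over the ledge (force gone). Let it settle.

```bash
python3 -m jog '[[0.6,[0,0,0],[0,0,0]],[0.6,[0,0,0],[0,0,0]],[0.6,[0,0,0],[0,0,0]],[0.6,[0,0,0],[0,0,0]]]'
python3 -c "
from h import *
d=ctrl.get_image('scene');cv2.imwrite('pics/s9.png',cv2.resize(d['color'][140:270,160:320,::-1],None,fx=4,fy=4))"
```

```text
t: 14.5
ee_pos: [614.4, -193.3, 121.7]
orientation: [-1.271, 1.108, -1.107]
ft_force: [-1.0, -0.1, 0.2]
width: 52.8
```

View pics/s9.png

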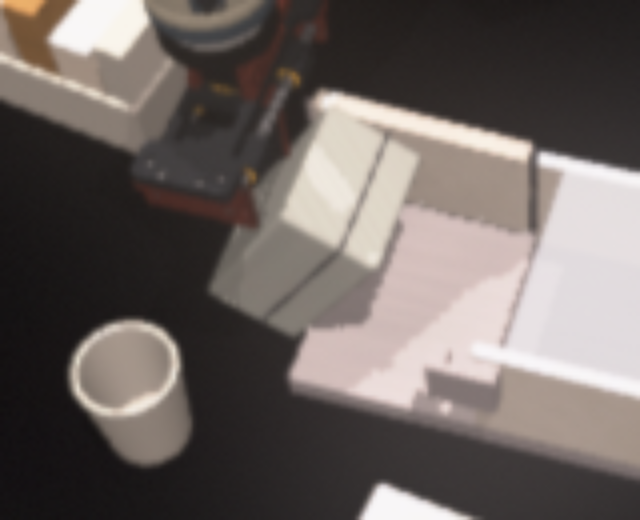

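The case rests leaning (corner on counter, face on ledge edge). Keep pushing.

```bash
python3 -m jog '[[0.6,[-0.5,0,0],[0,0,0]],[0.6,[-1,0,0],[0,0,0]],[0.6,[-1.5,0,0],[0,0,0]],[0.6,[-2,0,0],[0,0,0]],[0.6,[-2.4,0,0],[0,0,0]],[0.6,[-2.4,0,0],[0,0,0]]]'
python3 -c "
from h import *
print(tocab(ctrl.get_obs()['ee_pos']))
d=ctrl.get_image('scene');cv2.imwrite('pics/s10.png',cv2.resize(d['color'][140:270,160:320,::-1],None,fx=4,fy=4))"
```

```text
t: 15.15
ee_pos: [611.2, -168.8, 121.9]
orientation: [-1.271, 1.107, -1.107]
ft_force: [-0.5, 0.3, 0.8]
width: 53.2
[-152.058    4.408  121.86 ]
```

View pics/s10.png

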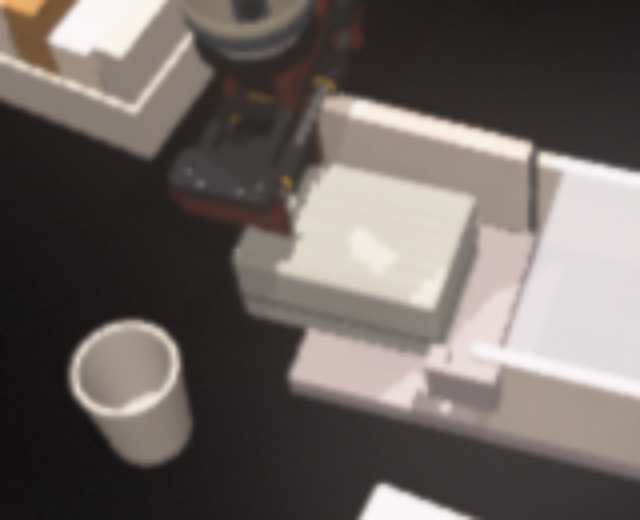

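It now lies flat on the ledge. Retreat behind it and measure.

```bash
python3 -m jog '[[0.6,[3,0,0],[0,0,0]],[0.6,[7,0,0],[0,0,0]],[0.6,[7.5,0,0],[0,0,0]],[0.6,[7.5,0,0],[0,0,0]]]'
python3 -c "
from h import *
d=ctrl.get_image('top');c=tocab(cloud(d))
m=(c[...,2]>88)&(c[...,2]<104)&(abs(c[...,1])<68)&(c[...,0]>-200)&(c[...,0]<-5)
for y in (-40,-20,0,20,40):
  q=c[m][abs(c[m][:,1]-y)<6][:,0];print(y,q.min() if len(q) else 0,q.max() if len(q) else 0)
for x in (-120,-100,-80,-60,-40):
  q=c[m][abs(c[m][:,0]-x)<6][:,1];print(x,q.min(),q.max())
print(np.median(c[m][:,2]))
# door
m=(c[...,2]>108)&(c[...,2]<125)&(c[...,1]>65)&(c[...,0]<-12)&(c[...,0]>-220)&(c[...,1]<150)
p=c[m][:,:2].astype(np.float32);print('door',cv2.fitLine(p,cv2.DIST_HUBER,0,.01,.01).ravel(),p.min(0),p.max(0))
print(tocab(ctrl.get_obs()['ee_pos']))
cv2.imwrite('pics/t11.png',cv2.resize(d['color'][110:270,250:450,::-1],None,fx=3,fy=3))"
```

```text
t: 15.6
ee_pos: [621.4, -245.0, 121.7]
orientation: [-1.27, 1.109, -1.109]
ft_force: [-0.5, -0.1, -0.3]
width: 52.8
-40 -186.62779702575148 -37.67343473766595
-20 -186.6538157665773 -38.002399936961154
0 -187.39193593482494 -38.36755792982765
20 -185.12503119095777 -38.537784998041644
40 -186.8331610323752 -37.26613549373261
-120 -43.93810086910849 54.60093769134293
-100 -43.76004070907865 54.69656518230839
-80 -44.054169972092005 54.77131074611061
-60 -42.800310216849034 55.20801030362147
-40 -42.48060577195031 55.38478831726424
95.69177448764049
door [  0.998  -0.055 -91.176  88.777] [-167.41    77.904] [-12.382 104.407]
[-227.846    4.544  121.59 ]
```

View pics/t11.png

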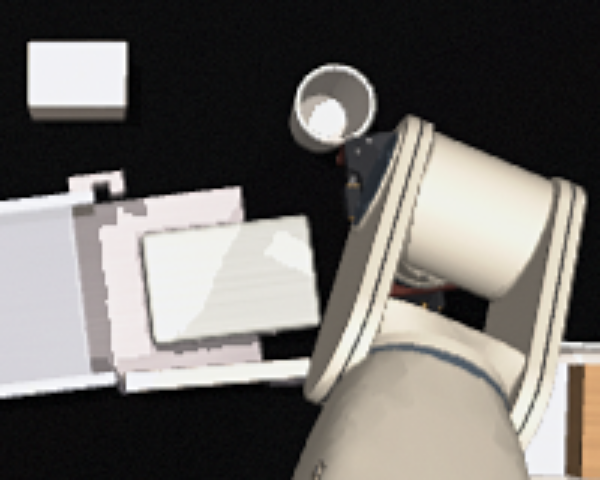

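Case lies square on the ledge: cab x -187 to -38, y -44 to 55, top z 96. Next I lower to z 62 and push it in.

```bash
python3 -m jog '[[0.6,[0,3,0],[0,0,0]],[0.6,[0,5.5,0],[0,0,0]],[0.6,[0,6,0],[0,0,0]],[0.6,[0,6,0],[0,0,0]]]'
python3 -c "
from h import *
print(tocab(ctrl.get_obs()['ee_pos']))
go(cab(0,5,60),jaw=cv_)"
```

```text
t: 16.05
ee_pos: [620.9, -242.6, 61.1]
orientation: [-1.272, 1.109, -1.105]
ft_force: [0.4, 0.5, 0.4]
width: 52.8
[-226.469    4.657   61.104]
shift [-22.647   0.14    0.065]
turn [ 0.002  0.004 -0.001]
t 16.05 p [ 620.861 -242.579   61.104] F [0.423 0.475 0.401] w 52.808268844582585 q [-0.39   0.682  1.612  0.     0.85  -0.528]
axes x,y,z cols
 [[ 0.137 -0.002  0.991]
 [-0.991  0.001  0.137]
 [-0.001 -1.    -0.002]]
```

```bash
python3 -m jog '[[0.6,[-1.5,0,0],[0,0,0]],[0.6,[-3,0,0],[0,0,0]],[0.6,[-4,0,0],[0,0,0]],[0.6,[-5.5,0,0],[0,0,0]],[0.6,[-7,0,0],[0,0,0]],[0.6,[-8.5,0,0],[0,0,0]],[0.6,[-10,0,0],[0,0,0]],[0.6,[-10,0,0],[0,0,0]]]'
python3 -c "
from h import *
print(tocab(ctrl.get_obs()['ee_pos']))
go(cab(0,5,60),jaw=cv_)
d=ctrl.get_image('scene');cv2.imwrite('pics/s12.png',cv2.resize(d['color'][140:270,160:360,::-1],None,fx=4,fy=4))"
```

```text
t: 16.85
ee_pos: [607.8, -142.6, 62.7]
orientation: [-1.271, 1.106, -1.106]
ft_force: [-0.4, -0.1, -0.2]
width: 52.6
[-125.666    4.3     62.706]
shift [-12.567   0.273  -0.002]
turn [-0.     0.005 -0.   ]
t 16.85 p [ 607.796 -142.625   62.706] F [-0.369 -0.128 -0.228] w 52.620807608704354 q [-0.25   0.631  1.716  0.001  0.795 -0.389]
axes x,y,z cols
 [[ 0.138  0.     0.99 ]
 [-0.99   0.     0.138]
 [-0.    -1.     0.   ]]
```

View pics/s12.png

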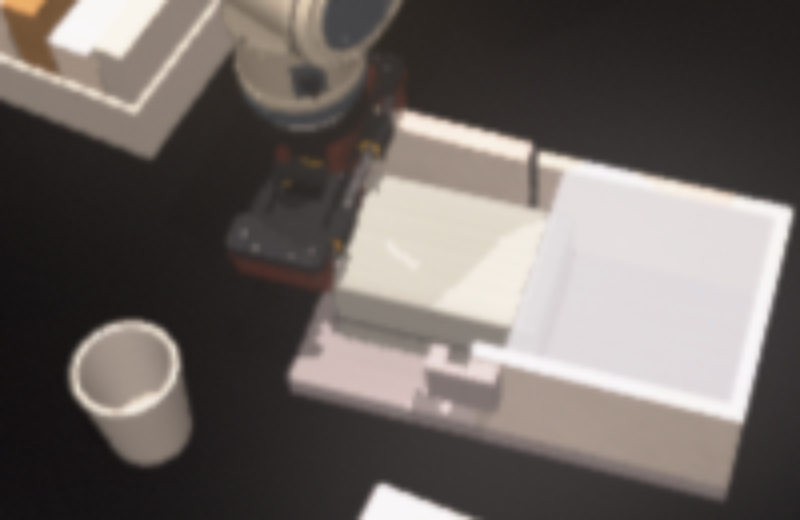

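Sliding straight; the leading end is at the doorway. Finish the slide slowly.

```bash
python3 -m jog '[[0.6,[-1.5,0,0],[0,0,0]],[0.6,[-3,0,0],[0,0,0]],[0.6,[-4.5,0,0],[0,0,0]],[0.6,[-6,0,0],[0,0,0]],[0.6,[-7.5,0,0],[0,0,0]],[0.6,[-9,0,0],[0,0,0]],[0.6,[-10,0,0],[0,0,0]],[0.6,[-10,0,0],[0,0,0]]]'
python3 -m jog '[[0.6,[-0.6,0,0],[0,0,0]],[0.6,[-1.2,0,0],[0,0,0]],[0.6,[-1.8,0,0],[0,0,0]],[0.6,[-2.3,0,0],[0,0,0]],[0.6,[-2.3,0,0],[0,0,0]]]'
python3 -c "
from h import *
print(tocab(ctrl.get_obs()['ee_pos']))
go(cab(0,5,60),jaw=cv_)
d=ctrl.get_image('scene');cv2.imwrite('pics/s13.png',cv2.resize(d['color'][140:270,160:360,::-1],None,fx=4,fy=4))"
```

```text
t: 17.7
ee_pos: [594.1, -44.8, 62.1]
orientation: [-1.271, 1.107, -1.107]
ft_force: [0.2, -0.2, -0.4]
width: 53.1
t: 18.2
ee_pos: [591.2, -23.0, 62.0]
orientation: [-1.271, 1.108, -1.108]
ft_force: [1.4, -1.7, 0.9]
width: 52.4
[-4.86   4.8   61.958]
shift [-0.486  0.196 -0.018]
turn [-0.     0.003 -0.   ]
t 18.2 p [591.218 -22.961  61.958] F [ 1.421 -1.713  0.888] w 52.35060263222756 q [-0.059  0.596  1.792  0.     0.753 -0.196]
axes x,y,z cols
 [[ 0.136  0.     0.991]
 [-0.991  0.     0.136]
 [-0.    -1.     0.   ]]
```

View pics/s13.png

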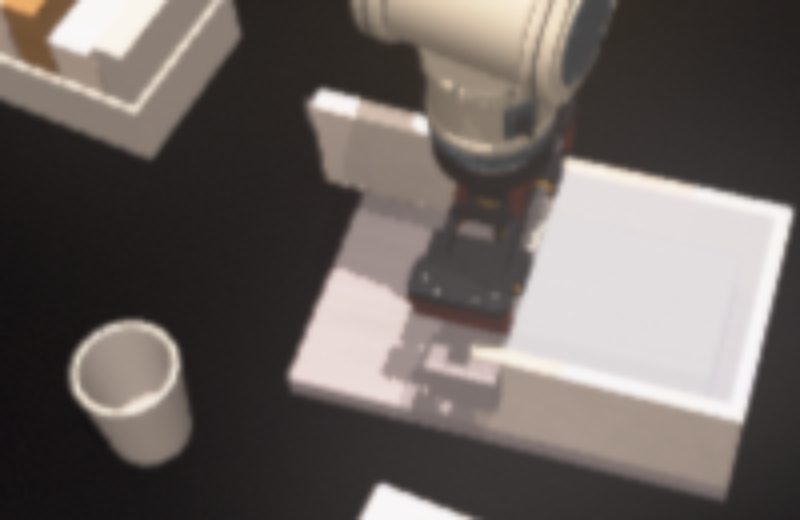

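```bash
python3 -m jog '[[0.6,[-0.4,0,0],[0,0,0]],[0.6,[-0.8,0,0],[0,0,0]],[0.6,[-0.8,0,0],[0,0,0]]]'
python3 -c "
from h import *
print(tocab(ctrl.get_obs()['ee_pos']))"
python3 -m jog '[[0.6,[2,0,0],[0,0,0]],[0.6,[6,0,0],[0,0,0]],[0.6,[10,-2,0],[0,0,0]],[0.6,[13,-6,0],[0,0,0]],[0.6,[15,-10,0],[0,0,0]],[0.6,[15,-12,0],[0,0,0]],[0.6,[15,-13,0],[0,0,0]]]'
python3 -c "
from h import *
print(tocab(ctrl.get_obs()['ee_pos']))
d=ctrl.get_image('wrist');c=tocab(cloud(d));cv2.imwrite('pics/w14.png',d['color'][:,:,::-1])
m=(c[...,2]>85)&(c[...,2]<104)&(abs(c[...,1])<60)&(c[...,0]>-50)&(c[...,0]<60)
for y in (-40,-20,0,20,40):
  q=c[m][abs(c[m][:,1]-y)<5][:,0];print(y,len(q),np.percentile(q,[0,1,3]) if len(q) else 0)
d=ctrl.get_image('scene');cv2.imwrite('pics/s14.png',cv2.resize(d['color'][140:270,160:360,::-1],None,fx=4,fy=4))"
```

```text
t: 18.55
ee_pos: [590.0, -14.9, 61.9]
orientation: [-1.271, 1.108, -1.108]
ft_force: [0.1, -2.0, -0.2]
width: 52.6
[ 3.326  4.971 61.863]
t: 19.25
ee_pos: [611.2, -164.1, 194.0]
orientation: [-1.268, 1.107, -1.11]
ft_force: [-0.2, 0.4, -0.6]
width: 52.5
[-147.416    3.749  194.037]
-40 68 [14.882 14.965 15.09 ]
-20 127 [14.568 14.751 14.839]
0 124 [14.674 14.738 14.882]
20 125 [14.747 14.788 14.844]
40 124 [14.695 14.775 14.793]
```

View pics/w14.png

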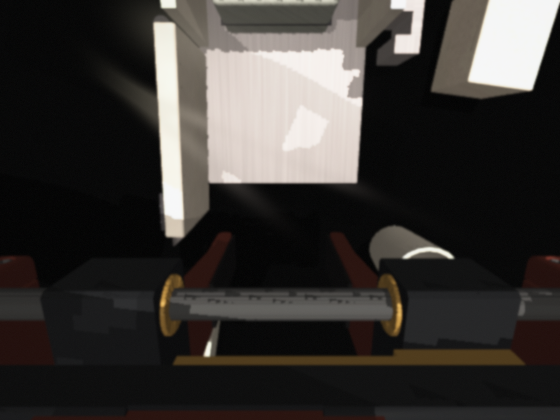

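View pics/s14.png

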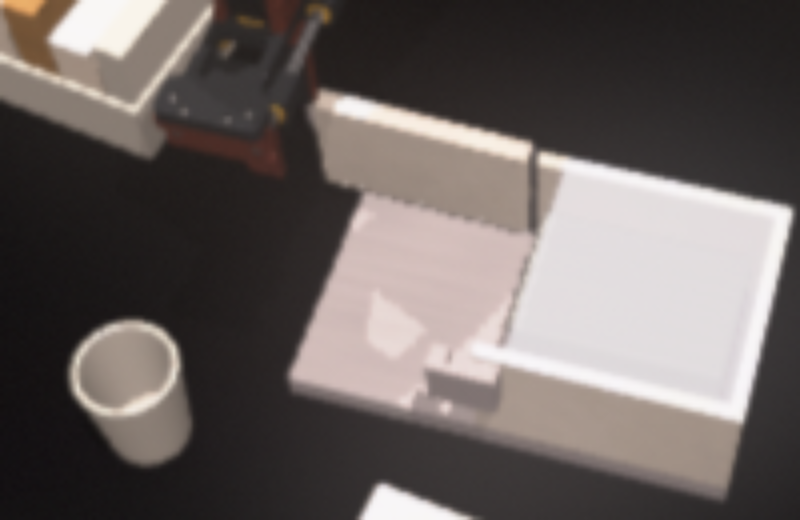

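The case's front end is at cab x ≈ 14, square, so its centre is about 88 and fully inside. On to the door: close the fingers and go over to its outer side.

```bash
cat >> h.py <<'E'
def door(phi,r=112,rho=10,gap=0,z=50):
    H=np.array([-8,85.]);e=np.array([-np.sin(phi),-np.cos(phi)]);n=np.array([-np.cos(phi),np.sin(phi)])
    q=H+r*e+(8+rho+gap)*n;return cab(q[0],q[1],z)
E
python3 -c "
from h import *
print(tocab(door(1.625,112,13.5,22)));go(door(1.625,112,13.5,22,190),jaw=cv_)"
```

```text
[-117.479  134.504   50.   ]
shift [ -2.944   0.253 -13.034]
turn [-0.001  0.004  0.   ]
t 19.35 p [ 610.793 -163.193  192.716] F [-0.109  0.179 -0.428] w 52.530126468581365 q [-0.28   0.467  1.637  0.001  1.037 -0.418]
axes x,y,z cols
 [[ 0.137  0.001  0.991]
 [-0.991  0.     0.137]
 [ 0.    -1.     0.001]]
```

```bash
python3 -m jog '[[0,[-0.8,0,-4],[0,0,0]],[0,[-1.8,0,-8],[0,0,0]],[0,[-2.9,0,-12],[0,0,0]],[0,[-2.9,0,-13],[0,0,0]],[0,[-2.9,4,-13],[0,0,0]],[0,[-2.9,9,-13],[0,0,0]],[0,[-2.9,13,-13],[0,0,0]],[0,[-2.9,14,-13],[0,0,0]]]'
python3 -m jog '[[0,[0,0,0],[0,0,0]]]'
python3 -c "
from h import *
print(tocab(ctrl.get_obs()['ee_pos']))
for phi in (1.6,1.4,1.2,1.0,.8,.6,.4,.25,.15,.05,0):
  o=ctrl.get_obs();Rc=R.from_rotvec(o['orientation']);rho=13 if phi>1.3 else 16 if phi>.3 else 11
  print(phi,Rc.inv().apply(door(phi,rho=rho)-o['ee_pos'])/10)
d=ctrl.get_image('scene');cv2.imwrite('pics/s15.png',cv2.resize(d['color'][140:270,160:360,::-1],None,fx=4,fy=4))"
```

```text
t: 20.15
ee_pos: [474.7, -151.1, 47.4]
orientation: [-1.274, 1.114, -1.101]
ft_force: [-0.2, 0.6, -0.8]
width: 0.4
t: 20.25
ee_pos: [476.6, -151.8, 50.0]
orientation: [-1.273, 1.111, -1.104]
ft_force: [0.3, 0.5, 0.2]
width: 0.5
[-117.321  135.538   50.026]
1.6 [ 0.212 -0.009  2.627]
1.4 [ 0.481 -0.019  4.886]
1.2 [ 0.404 -0.027  6.874]
1.0 [-0.175 -0.035  9.086]
0.8 [-1.181 -0.041 11.14 ]
0.6 [-2.576 -0.045 12.953]
0.4 [-4.303 -0.048 14.452]
0.25 [-6.259 -0.047 15.461]
0.15 [-7.317 -0.047 15.873]
0.05 [-8.41  -0.046 16.178]
0 [-8.967 -0.045 16.29 ]
```

View pics/s15.png

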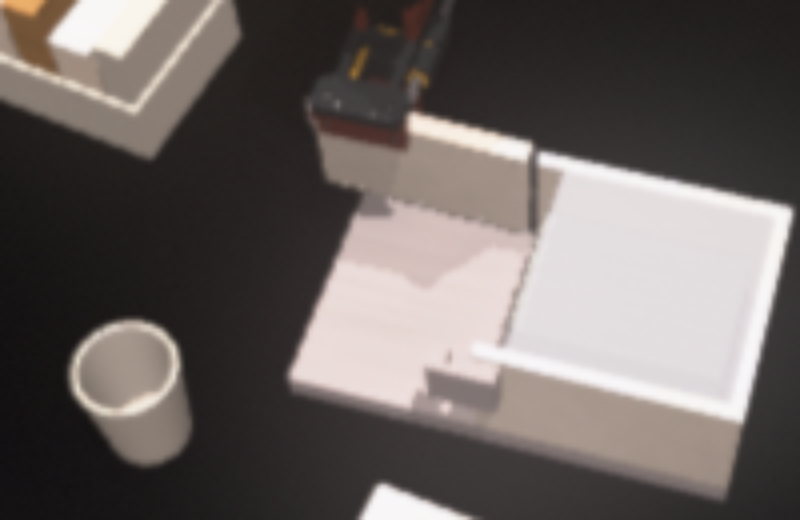

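The fingers are behind the door's outer face. Swing it.

```bash
python3 -m jog '[[0,[0.1,0,1.5],[0,0,0]],[0,[0.2,0,2.8],[0,0,0]],[0,[0.4,0,4],[0,0,0]],[0,[0.5,0,5],[0,0,0]],[0,[0.4,0,6.9],[0,0,0]],[0,[-0.2,0,9],[0,0,0]],[0,[-1.2,0,11.1],[0,0,0]],[0,[-1.2,0,11.1],[0,0,0]]]'
python3 -c "
from h import *
print(tocab(ctrl.get_obs()['ee_pos']))
for phi in (.6,.5,.4,.3,.25,.2,.15,.1,.05,0):
  o=ctrl.get_obs();Rc=R.from_rotvec(o['orientation']);rho=16 if phi>.3 else 11
  print(phi,Rc.inv().apply(door(phi,rho=rho)-o['ee_pos'])/10)
d=ctrl.get_image('scene');cv2.imwrite('pics/s16.png',cv2.resize(d['color'][140:270,160:360,::-1],None,fx=4,fy=4))"
```

```text
t: 21.1
ee_pos: [590.1, -124.9, 54.1]
orientation: [-1.269, 1.101, -1.11]
ft_force: [0.6, -0.4, 0.6]
width: 0.4
[-105.772   19.463   54.108]
0.6 [-1.466  0.415  1.341]
0.5 [-2.291  0.418  2.135]
0.4 [-3.191  0.42   2.843]
0.3 [-4.634  0.422  3.607]
0.25 [-5.145  0.422  3.854]
0.2 [-5.669  0.422  4.074]
0.15 [-6.203  0.422  4.268]
0.1 [-6.746  0.422  4.435]
0.05 [-7.296  0.422  4.574]
0 [-7.853  0.421  4.686]
```

View pics/s16.png

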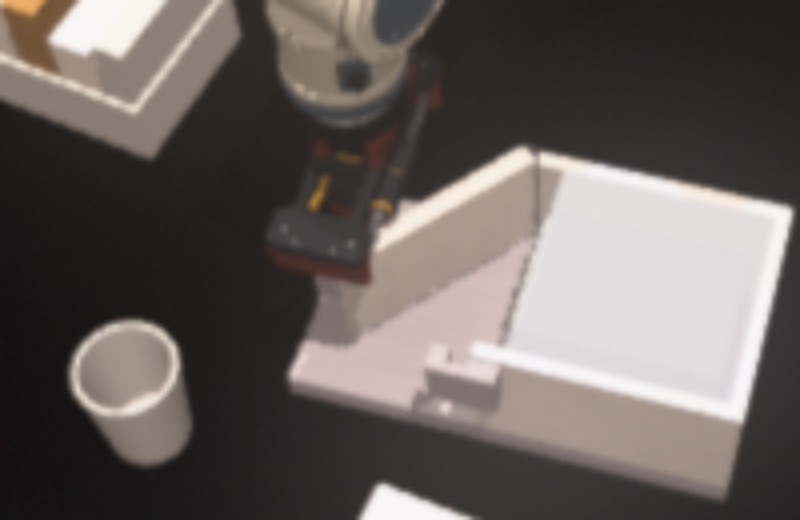

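The door follows (about 0.75 rad, image edge from (530,150) to (375,245)).

```bash
python3 -m jog '[[0,[-0.7,0.1,0.6],[0,0,0]],[0,[-1.5,0.1,1.3],[0,0,0]],[0,[-2.3,0.2,2.1],[0,0,0]],[0,[-3.2,0.2,2.8],[0,0,0]],[0,[-4.2,0.2,3.4],[0,0,0]],[0,[-5.1,0.2,3.8],[0,0,0]],[0,[-5.6,0.2,4],[0,0,0]],[0,[-5.6,0.2,4],[0,0,0]]]'
python3 -c "
from h import *
print(tocab(ctrl.get_obs()['ee_pos']))
for phi in (.2,.15,.1,.05,0):
  o=ctrl.get_obs();Rc=R.from_rotvec(o['orientation']);rho=11
  print(phi,Rc.inv().apply(door(phi,rho=rho)-o['ee_pos'])/10)
d=ctrl.get_image('scene');cv2.imwrite('pics/s17.png',cv2.resize(d['color'][140:270,160:360,::-1],None,fx=4,fy=4))"
```

```text
t: 21.95
ee_pos: [618.2, -63.6, 49.8]
orientation: [-1.271, 1.107, -1.107]
ft_force: [0.0, 0.3, 0.4]
width: 0.2
[-48.768 -16.552  49.838]
0.2 [ 0.012 -0.016  0.444]
0.15 [-0.521 -0.016  0.638]
0.1 [-1.064 -0.016  0.804]
0.05 [-1.615 -0.016  0.943]
0 [-2.172 -0.016  1.055]
```

View pics/s17.png

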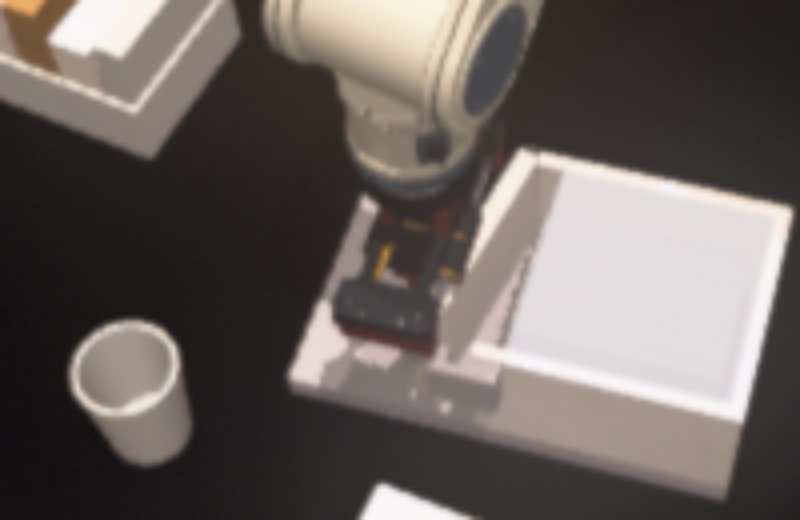

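```bash
python3 -m jog '[[0,[-0.4,0,0.5],[0,0,0]],[0,[-0.8,0,0.7],[0,0,0]],[0,[-1.1,0,0.8],[0,0,0]],[0,[-1.4,0,0.9],[0,0,0]],[0,[-1.4,0,0.9],[0,0,0]]]'
python3 -m jog '[[0,[-0.3,0,0],[0,0,0]],[0,[-0.6,0,0],[0,0,0]],[0,[-0.8,0,0],[0,0,0]],[0,[-0.8,0,0],[0,0,0]]]'
python3 -c "
from h import *
print(tocab(ctrl.get_obs()['ee_pos']))
d=ctrl.get_image('scene');cv2.imwrite('pics/s18.png',cv2.resize(d['color'][140:270,160:360,::-1],None,fx=4,fy=4))"
```

```text
t: 22.5
ee_pos: [623.0, -50.4, 49.6]
orientation: [-1.274, 1.111, -1.106]
ft_force: [-8.5, -5.1, 4.4]
width: 0.4
t: 22.9
ee_pos: [623.2, -41.7, 49.6]
orientation: [-1.272, 1.109, -1.107]
ft_force: [-4.2, -2.7, 1.0]
width: 0.6
[-27.65  -24.439  49.604]
```

View pics/s18.png

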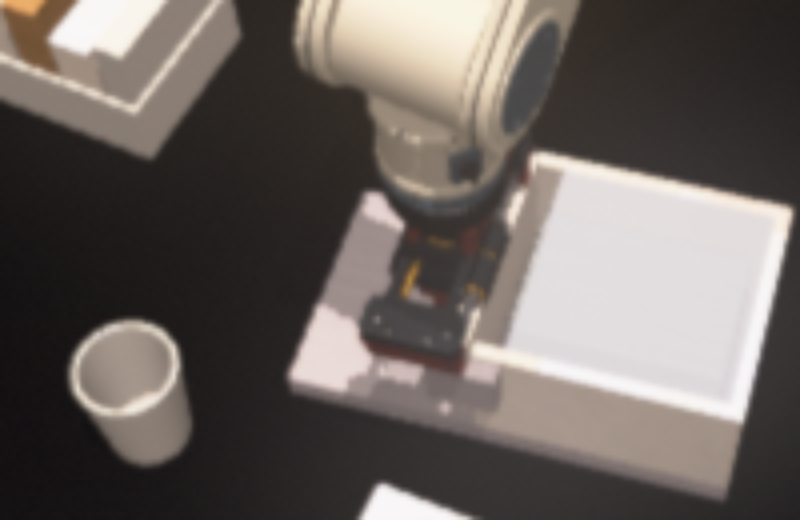

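Some side force (-8 N in x): the finger is rubbing the latch case's side. Shift 6 mm to the hinge and keep pressing.

```bash
python3 -m jog '[[0,[0.1,0,-0.6],[0,0,0]],[0,[-0.2,0,-0.6],[0,0,0]],[0,[-0.5,0,-0.6],[0,0,0]],[0,[-0.5,0,-0.6],[0,0,0]]]'
python3 -c "
from h import *
print(tocab(ctrl.get_obs()['ee_pos']))"
python3 -m jog '[[0,[-0.3,0,0],[0,0,0]],[0,[-0.5,0,0],[0,0,0]],[0,[-0.5,0,0],[0,0,0]]]'
python3 -c "
from h import *
print(tocab(ctrl.get_obs()['ee_pos']))
d=ctrl.get_image('scene');cv2.imwrite('pics/s19.png',cv2.resize(d['color'][180:260,230:330,::-1],None,fx=7,fy=7))"
```

```text
t: 23.35
ee_pos: [617.7, -38.8, 50.1]
orientation: [-1.272, 1.106, -1.109]
ft_force: [-0.5, -11.4, -1.6]
width: 0.6
[-24.113 -19.342  50.051]
t: 23.65
ee_pos: [617.8, -38.9, 50.2]
orientation: [-1.275, 1.102, -1.114]
ft_force: [-0.0, -38.1, -4.5]
width: 0.5
[-24.177 -19.462  50.16 ]
```

View pics/s19.png

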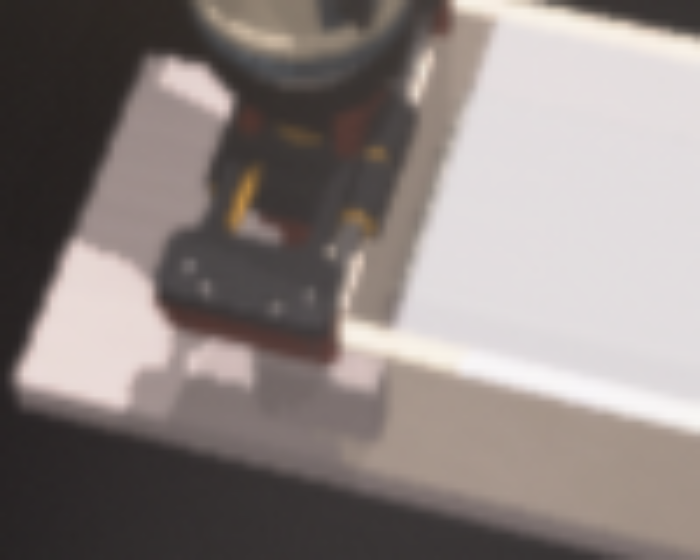

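It has hit a hard stop at finger x -24.1, which matches the door being shut. Back off and inspect.

```bash
python3 -m jog '[[0,[1,0,0],[0,0,0]],[0,[4,0,0],[0,0,0]],[0,[8,0,0],[0,0,0]],[0,[10,-3,0],[0,0,0]],[0,[12,-8,0],[0,0,0]],[0,[12,-12,0],[0,0,0]],[0,[12,-14,0],[0,0,0]],[0,[12,-14,0],[0,0,0]]]'
python3 -c "
from h import *
d=ctrl.get_image('wrist');c=tocab(cloud(d));cv2.imwrite('pics/w20.png',d['color'][:,:,::-1])
m=(c[...,2]>110)&(c[...,2]<124)&(c[...,0]<18)&(c[...,0]>-60)
for y in (70,50,30,10,-10,-30,-50,-65):
  q=c[m][abs(c[m][:,1]-y)<5][:,0];print(y,len(q),np.percentile(q,[1,99]) if len(q) else 0)
d=ctrl.get_image('scene');cv2.imwrite('pics/s20.png',cv2.resize(d['color'][140:270,160:360,::-1],None,fx=4,fy=4))"
```

```text
t: 24.5
ee_pos: [635.8, -151.8, 194.2]
orientation: [-1.267, 1.101, -1.113]
ft_force: [0.1, 0.3, -0.9]
width: 0.5
70 368 [-12.169   4.109]
50 364 [-12.124   3.319]
30 376 [-12.125   3.23 ]
10 376 [-12.275   3.167]
-10 381 [-12.223   3.473]
-30 371 [-12.291   3.82 ]
-50 481 [-17.988   2.865]
-65 471 [-18.02    2.828]
```

View pics/w20.png

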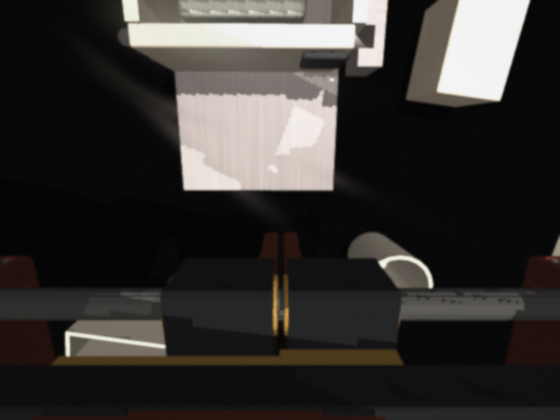

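View pics/s20.png

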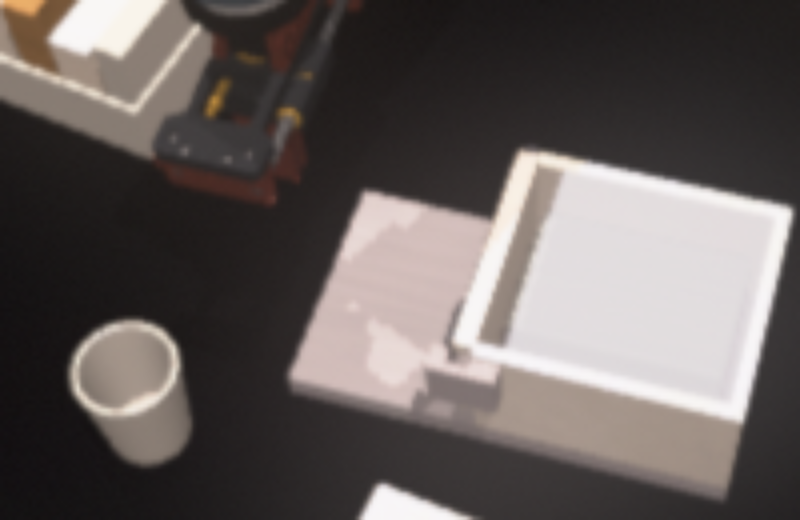

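```bash
python3 -c "
from h import *
go(cab(-95,-75,200),jaw=cv_)
d=ctrl.get_image('wrist');cv2.imwrite('pics/w21.png',cv2.resize(d['color'][:90,300:430,::-1],None,fx=6,fy=6,interpolation=cv2.INTER_CUBIC))
d=ctrl.get_image('top');cv2.imwrite('pics/t21.png',cv2.resize(d['color'][155:250,250:350,::-1],None,fx=6,fy=6,interpolation=cv2.INTER_CUBIC))"
```

```text
shift [-4.206 -1.026  5.55 ]
turn [-0.001  0.004 -0.   ]
t 24.6 p [ 633.095 -150.932  189.701] F [ 0.502 -0.825 -0.241] w 0.7001524231033087 q [-0.252  0.496  1.594  0.     1.05  -0.39 ]
axes x,y,z cols
 [[ 0.137  0.001  0.991]
 [-0.991  0.     0.137]
 [-0.    -1.     0.001]]
```

View pics/w21.png

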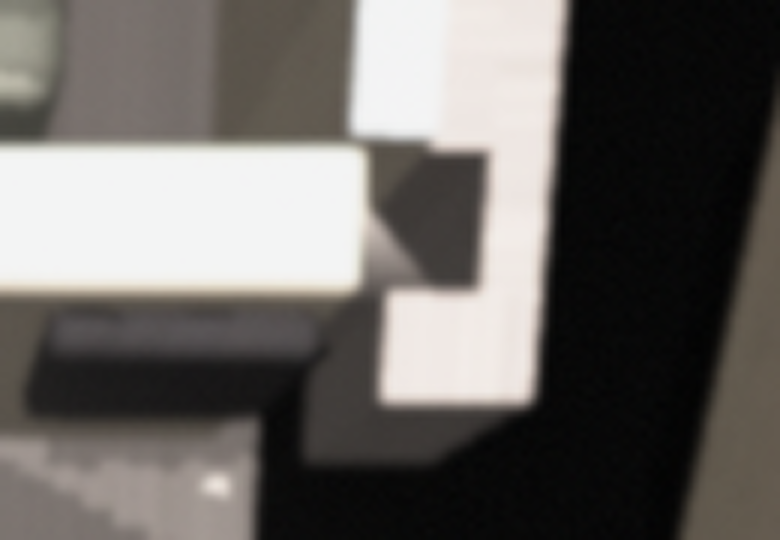

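View pics/t21.png

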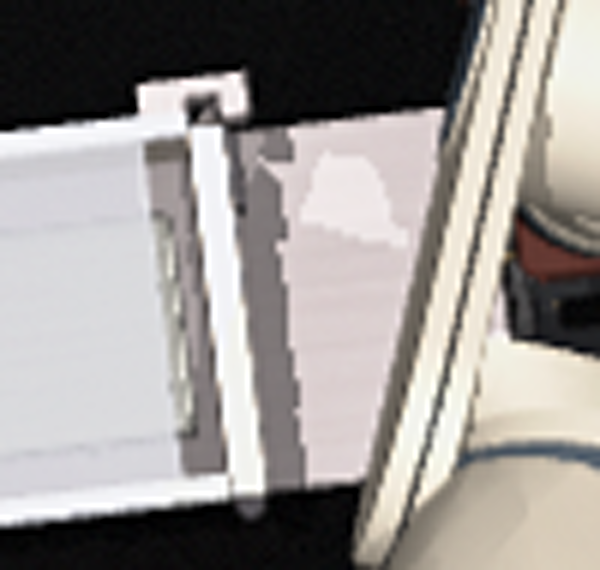

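```bash
python3 -m jog '[[0,[-1,-1,3],[0,0,0]],[0,[-1,-2,5],[0,0,0]],[0,[0,-2,8],[0,0,0]],[0,[0,-2,8],[0,0,0]],[0,[0,-2,8],[0,0,0]]]'
python3 -c "
from h import *
d=ctrl.get_image('wrist');cv2.imwrite('pics/w22.png',cv2.resize(d['color'][:110,220:350,::-1],None,fx=5,fy=5,interpolation=cv2.INTER_CUBIC))
d=ctrl.get_image('scene');cv2.imwrite('pics/s22.png',d['color'][:,:,::-1])
d=ctrl.get_image('top');W=cloud(d)
def reg(c,r,z0,z1):
  m=(W[...,2]>z0)&(W[...,2]<z1)&(np.hypot(W[...,0]-c[0],W[...,1]-c[1])<r);return m.sum(),rect(W[m])[0] if m.sum()>5 else None
print('bottle',reg((456,442),60,105,145));print('beaker',reg((765,-222),60,80,100));print('carton',reg((793,12),70,60,80));print('jar',reg((331,251),50,55,80))"
```

```text
t: 25.2
ee_pos: [711.4, -140.0, 207.3]
orientation: [-1.273, 1.11, -1.105]
ft_force: [0.2, -0.5, -0.6]
width: 0.6
bottle (np.int64(307), ((458.1980895996094, 437.9254150390625), (49.17625427246094, 48.77385711669922), 30.144563674926758))
beaker (np.int64(13), ((735.8683471679688, -238.0654296875), (4.166499614715576, 18.627426147460938), 31.635719299316406))
carton (np.int64(715), ((793.36279296875, 11.685993194580078), (58.65291976928711, 88.5601577758789), 0.768427848815918))
jar (np.int64(305), ((331.2771301269531, 251.58248901367188), (51.13651657104492, 52.24507522583008), 17.003633499145508))
```

View pics/w22.png

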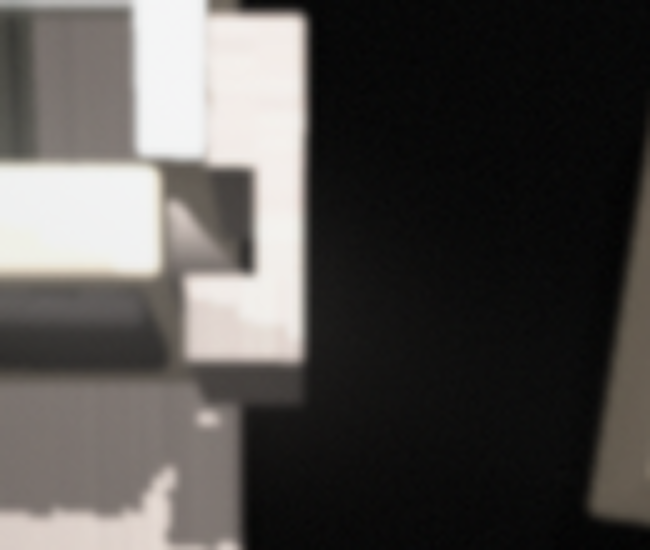

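View pics/s22.png

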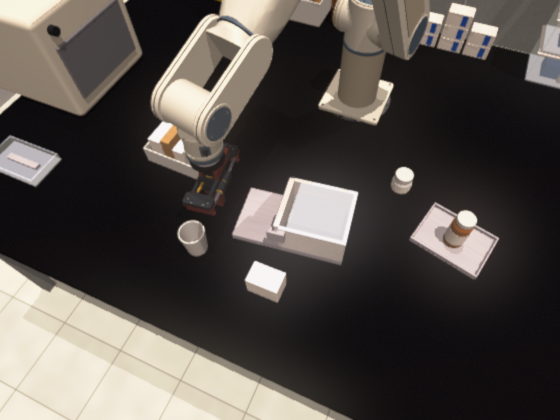

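The bolt sticks out about 11 mm (163 to 238 px against a 110 px, 16 mm door) behind the strike lip. The bottle stands in the tray at (460,228). The beaker (194,238), carton and jar are where they started. Handing in.

```bash
python3 -c "
from workcell import ctrl
print(ctrl.close_job(), ctrl.get_obs()['t'])"
```

```text
the job is handed in; nothing more can be done
the job is handed in; nothing more can be done
```

The job is done and handed in, after about 25 s of the 72 s allowed.

**What I did:**
- **Bottle:** I stood it upright in the tray first.
- **Case:** I slid it up against the ledge, tipped it over the ledge's front edge until it lay flat, and pushed it into the cabinet.
- **Door:** I swung it shut with closed fingers until it met a hard stop, at about 38 N on the fingers.

**What the last checks showed:**
- **Bottle:** it is upright, about 4 mm from the tray centre.
- **Case:** it lies square in the cabinet. Its centre is at cabinet x of about 86 to 88, within the 75 to 95 wanted.
- **Door:** its front face is parallel to the cabinet front to about 0.001 rad, and the bolt sticks out about 11 mm behind the strike lip. I judged the latching from the picture and did not test it by pulling.
- **Bystanders:** the carton and ointment jar moved less than 1 mm.

**Checks that failed or disagreed:**
- **Beaker:** the arm hid most of it from the top camera at the end, so that measurement failed. The scene picture shows it where it started.
- **Door position:** the wrist camera put the closed door about 3.5 mm further into the cabinet than nominal, while its 16 mm thickness read correctly. I took this as calibration offset, and the lower case figure of 86 corrects for it.
- **Latch case:** while closing the door, a finger briefly rubbed the side of the latch case with about 8 N. I moved it 6 mm towards the hinge and carried on.

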